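# Turn the recipe binder back to its first section

## Task

Turn the open recipe binder back to its first section: bring the upper two of the three stiff tabbed dividers on its left-hand side (the ones with the near tab and the middle tab) up and over the rings so that both lie flat on the right-hand side, and leave the bottom divider, with the far tab, lying flat on the left. Push them over with the fingertips from below their tabs rather than gripping them: do not pinch the dividers or fling them over, and do not lift or shove the binder. Leave the other things on the worktop where they are.

Things in the scene. Friction and masses are not known exactly. Their poses are not given: they have to be found in the camera images.
- binder: loose A5 ring binder, about 1.8 kg, lying open: black covers (222 mm along the spine, 364 across), 41 mm piles of white pages on both, steel rings 88 mm high at x = -70, 0, 70 mm, and three stiff grey dividers (210 x 148 x 4 mm, white sheet on each face) stacked 5 mm apart on the left pile. Origin: middle of the underside; x along the spine to the far end, y to the left pile, z up
- near_leaf (a joint): top divider of the left-hand pile, with the tab nearest the robot (66 mm before the middle of the edge). Angle about the spine, a line along the binder's x 48 mm above its origin: 0 flat on the left pile, pi/2 upright, pi flat on the right pile (stops). Weighs about 110 g and turns freely with slight drag (0.05 N m s/rad): a newton or two under the tab raises it; past upright it sinks by itself. Raising it carries along any divider above it
- mid_leaf (a joint): second divider, with the tab at the middle of the edge. Angle about the spine, a line along the binder's x 48 mm above its origin: 0 flat on the left pile, pi/2 upright, pi flat on the right pile (stops). Weighs about 110 g and turns freely with slight drag (0.05 N m s/rad): a newton or two under the tab raises it; past upright it sinks by itself. Raising it carries along any divider above it
- far_leaf (a joint): bottom divider, with the tab farthest from the robot (66 mm beyond the middle of the edge). Angle about the spine, a line along the binder's x 48 mm above its origin: 0 flat on the left pile, pi/2 upright, pi flat on the right pile (stops). Weighs about 110 g and turns freely with slight drag (0.05 N m s/rad): a newton or two under the tab raises it; past upright it sinks by itself. Raising it carries along any divider above it
- near_leaf_tab (a point): middle of the outer edge of the top (near) divider's tab, on the tab's underside (as it lies on the left); 205 mm from the turning axis, 51 mm above the worktop at the start. The tab is 44 mm long along the edge, 4 mm thick, and stands 27 mm out from its divider and the page pile, 23 mm past the 4 mm thick cover, over bare worktop
- mid_leaf_tab (a point): middle of the outer edge of the second (middle) divider's tab, on the tab's underside (as it lies on the left); 205 mm from the turning axis, 46 mm above the worktop at the start. The tab is 44 mm long along the edge, 4 mm thick, and stands 27 mm out from its divider and the page pile, 23 mm past the 4 mm thick cover, over bare worktop
- far_leaf_tab (a point): middle of the outer edge of the bottom (far) divider's tab, on the tab's underside (as it lies on the left); 205 mm from the turning axis, 41 mm above the worktop at the start. The tab is 44 mm long along the edge, 4 mm thick, and stands 27 mm out from its divider and the page pile, 23 mm past the 4 mm thick cover, over bare worktop
- mug_b: a white mug with dark stripes, 90 mm wide, 88 mm tall, behind the binder; a bystander, not to be disturbed; origin at the middle of its underside
- salt_shaker: a salt shaker, 44 mm across, 90 mm tall, behind the binder; a bystander, not to be disturbed; origin at the middle of its underside
- lemon: a lemon, 78 x 55 x 56 mm, behind the binder; a bystander, not to be disturbed; origin at the middle of its underside
- jam_jar: a glass jam jar with a screw lid, 65 mm across, 86 mm tall, behind the binder; a bystander, not to be disturbed; origin at the middle of its underside
- keys: a bunch of keys, 104 x 115 x 8 mm, lying left of the binder; a bystander, not to be disturbed; origin at the middle of its underside
- teaspoon: a steel teaspoon, 130 x 26 x 11 mm, lying close to the left of the binder, near its front; a bystander, not to be disturbed; origin at the middle of its underside
- tea_box: a dark cardboard tea box, 68 x 133 x 66 mm, at the left; a bystander, not to be disturbed; origin at the middle of its underside

How it is judged (in metres and radians):
At the end, for the whole second after the job is handed in: the top and middle dividers lie flat on the right-hand pile (turned by more than 3.05 rad), the bottom one flat on the left (under 0.08 rad), the binder lies flat at rest within 20 mm of where it was (value of joint each of near_leaf, mid_leaf above 3.05 rad and value of joint far_leaf below 0.08 rad and distance of binder from where it was at the start of the episode below 0.02 m and height (world z) of binder below 0.005 m and linear speed of binder below 0.01 m/s); the robot touches nothing.
It fails at once if the bottom divider, with the far tab, is raised (over 0.25 rad) (value of joint far_leaf above 0.25 rad).
It fails at once if a divider is flung over (faster than 4.5 rad/s) (velocity of joint any of near_leaf, mid_leaf above 4.5 rad/s).
It fails at once if a divider is pinched, or the binder is pressed hard (fingers exert over 25 N) (contact force between the fingers and binder above 25 N).
It fails at once if the binder is lifted, tipped or shoved (origin over 12 mm up, tilted over 0.1 rad or moved over 20 mm) (height (world z) of binder above 0.012 m or angle between binder's own z axis and vertical above 0.1 rad or distance of binder from where it was at the start of the episode above 0.02 m).
It fails at once if a bystander is moved more than 30 mm (distance of any of mug_b, salt_shaker, lemon, jam_jar, keys, teaspoon, tea_box from where it was at the start of the episode above 0.03 m).
It also fails if it takes over 45 s, if anything falls off the work surface, if the arm or the gripper's body presses on something with over 40 N, if the wrist force passes 120 N, or if a joint passes its speed limit or range.

## Robot

A 7-joint arm with a two-finger parallel gripper is mounted at the origin on a cart in front of the work surface, level with it; the furniture and walls round the work are solid. World frame = base frame: x ahead of the robot, y to its left, z up, the work surface at z = 0. Lengths are in m, angles in degrees, forces in N, time in s.
With the tool pointing down it reaches from about 0.425 to 0.95 m from the base axis. Payload 16.7 kg.
Tool frame: the origin (TCP) lies at the very end of the fingers, on their centre line; the grasp point (between the pads) lies 19 mm behind it (arm.grasp_offset is the distance from the TCP to the grasp point, in m); z points along the fingers, y is the line along which they close (so a half turn about z gives the same grasp; the last joint's range is limited). The gripper opens to 94 mm and grips with 3 to 60 N. Pads are 16 mm wide; open, the fingers measure 119 mm over their backs; the gripper's body (75 mm by 177 mm) begins 78 mm behind the grasp point.
Start: joints at [-84.941, 24.414, 4.234, 92.017, -1.954, 63.644, -3.845], TCP at [0.159, 0.656, 0.205] pointing down, gripper open.
Joint ranges: [-163.25, 163.25], [-28.42, 122.38], [-70.27, 78.77], [12.13, 141.07], [-58.53, 238.53], [9.26, 117.41], [-156.51, 156.51]. Speed limits (degrees/s): [108.29, 108.29, 136.94, 136.94, 172.46, 172.46, 172.46].

## Interface

Orientations are given as a 3x3 rotation matrix whose columns are the frame's x, y, z axes.
In Python, from bench import arm, camera, camera_model, order gives the robot as it stands.
- The arm moves only by the tool move_arm, never from a script. Its argument "plan" is a list of rows, each an object of numbers: "grip": the opening, from 0 (shut) to 1 (fully open); "tx", "ty", "tz": the shift along the world's x, y, z in mm; "twist": the turn about the world's z in rad. In form: [{"grip": .., "tx": .., "ty": .., "tz": .., "twist": ..}, ...]. A call has 1 to 12 rows; each row is the pose to reach, as a shift and turn from the pose commanded when the call began; what a row does not reach only later rows make up. A row lasts 1/12 s, in which the tool goes at most 41.7 mm and 7.16 degrees, less where a joint would pass 70% of its speed; a pose out of reach is approached as far as the arm can. A call with a gripper value outside its range is refused whole. The fingers move at their own pace and stop on an object; "squeeze" is the grip in N (left out, the last holds). Time passes only in rows, so rows that repeat a pose let the fingers close. It gives the time, the measured TCP pose, the force, the opening and the grip force at its end, in the units of the state.
- arm.read_state(): the state, without advancing time (a new reading comes with each control period).
- camera(name): name is "scene" or "side" or "wrist"; returns (picture, depth): 384x512x3 uint8, red, green, blue; 384x512 float32, m along the optical axis (not along the pixel's ray), 0 where there is no reading.
- camera_model(name): a dict with "fx", "fy", "cx", "cy" (pixels), "k1" (the pictures are not rectified: a ray, as slopes to the right and down, at radius r is drawn at 1 + k1 r^2 times it, then the intrinsics apply), "R" (3x3) and "t" (3): a world point X has camera coordinates R X + t. Camera axes: x right, y down, z forward; pixel columns grow to the right and rows downward; lengths in m; the calibration is good to about 2 mm. A picture is of the moment at which its call begins: read the wrist's pose just before it. camera_model takes no time and is no camera call; for the wrist camera it gives the pose at the moment of the call.
- order.finish_job(): hands the job in; it is judged then, once.
The state is a dict: "time_s": time; "joint_positions": joint angles; "qd": joint speeds; "joint_torque": joint torques, N m; "tcp_pos": TCP position; "eef_rot": TCP orientation; "wrist_force": force on the tool from outside, world axes, zero at the start; "ft_torque": the same for the moment, N m; "width": finger opening in m; "gripper_force": force on a finger pad.
Only numpy, scipy, OpenCV 4.12 (cv2) and the standard library are available. Lean on these libraries where they do the work, as an engineer would, in place of code of your own. Each camera call takes 0.05 s, during which the arm holds its last target. There are 200 camera calls.

## Working session

There is one attempt and no reset: what is moved stays moved. The work goes in short steps, Python scripts to look and compute and a tool call to move; the robot and the scene stay as the last step left them, time stands still between calls to the robot, and variables do not carry over. Pictures are saved under pics/ and viewed, at most 10 in all, crops included, and the job is handed in when it is done.

Besides the shell and the picture viewer there is one more tool, called after "Call:" by a JSON object that holds its "op" and its "data", one argument or row to a line. move_arm: Moves the arm, as the interface text tells. Its arguments: {"type":"object","properties":{"plan":{"type":"array","items":{"type":"object","properties":{"grip":{"type":"number"},"tx":{"type":"number"},"ty":{"type":"number"},"tz":{"type":"number"},"twist":{"type":"number"}}}},"squeeze":{"type":"number"}},"required":["plan"]}

```bash
mkdir -p pics; cat > h.py <<'E'
import numpy as np, cv2
from bench import arm, camera, camera_model, order
def cloud(name):
    m=camera_model(name); im,d=camera(name)
    h,w=d.shape; v,u=np.mgrid[0:h,0:w]
    K=np.array([[m['fx'],0,m['cx']],[0,m['fy'],m['cy']],[0,0,1.]])
    p=np.stack([u,v],-1).reshape(-1,1,2).astype(np.float64)
    n=cv2.undistortPoints(p,K,np.array([m['k1'],0,0,0.])).reshape(h,w,2)
    P=np.dstack([n*d[...,None],d])
    W=(P-np.array(m['t']))@np.array(m['R'])
    W[d==0]=np.nan
    return im,d,W
def save(n,im): cv2.imwrite('pics/'+n,cv2.cvtColor(im,cv2.COLOR_RGB2BGR))
E
python3 - <<'E'
from h import *
for n in ('scene','side'):
    im,d,W=cloud(n); save(n+'0.png',im); np.savez(n+'0.npz',im=im,W=W)
    m=camera_model(n); print(n,-np.array(m['R']).T@m['t'])
s=arm.read_state(); print(s['time_s'],s['tcp_pos'],np.round(s['eef_rot'],3),s['width'])
E
```

```text
scene [ 0.48725919 -0.64833647  1.29741365]
side [ 0.15136461 -0.75167764  0.61486555]
0.1 [0.1589599  0.65562459 0.20485518] [[-0.972  0.236 -0.   ]
 [ 0.236  0.972 -0.001]
 [-0.    -0.001 -1.   ]] 0.09438287935249225
```

View pics/scene0.png

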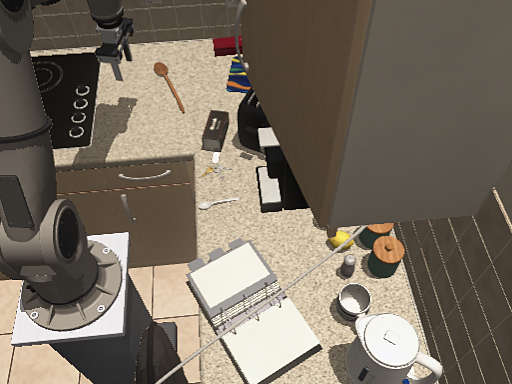

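View pics/side0.png

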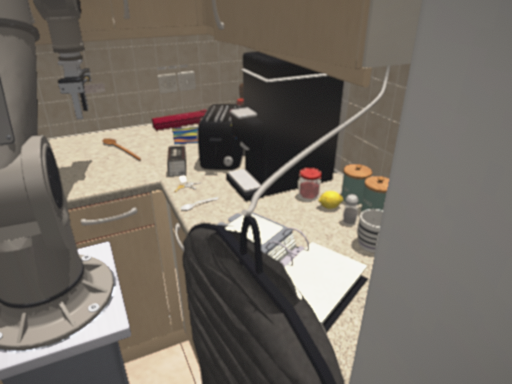

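The scene view shows the binder at about (255,305). Its left pile is at (230,275) and the tabs run along its upper edge at about (196,263), (222,250) and (238,243). The spoon is at (215,203), the keys at (213,168) and the tea box at (215,130). In the side view a backpack hides the tabs. Next I'll take depth-based measurements.

```bash
python3 - <<'E'
from h import *
z=np.load('scene0.npz'); im,W=z['im'],z['W']
crop=cv2.resize(im[185:384,170:360],None,fx=4,fy=4,interpolation=cv2.INTER_CUBIC)[:600,:760]
save('crop0.png',crop)
for (u,v) in [(230,275),(270,335),(196,265),(215,251),(222,249),(237,244),(215,203),(213,168),(188,204),(240,205),(205,265),(318,345),(350,175)]:
    print((u,v),np.round(W[v,u],3),im[v,u])
# white page blobs
hsv=cv2.cvtColor(im,cv2.COLOR_RGB2HSV)
zz=W[...,2]
m=((hsv[...,1]<40)&(hsv[...,2]>190)&(zz>0.03)&(zz<0.075)&(W[...,0]>0.3)).astype(np.uint8)
n,l,st,c=cv2.connectedComponentsWithStats(m)
for i in range(1,n):
    if st[i,4]>300:
        P=W[l==i]; r=cv2.minAreaRect(P[:,:2].astype(np.float32)*1000)
        print(st[i],np.round(np.nanmedian(P,0),3),r)
        print(np.round(cv2.boxPoints(r),0).tolist())
E
```

```text
(230, 275) [ 0.454 -0.047  0.055] [246 243 232]
(270, 335) [ 0.546 -0.222  0.039] [244 240 229]
(196, 265) [ 0.361 -0.007  0.056] [154 150 148]
(215, 251) [0.416 0.036 0.05 ] [154 150 149]
(222, 249) [0.436 0.039 0.052] [172 165 155]
(237, 244) [0.48  0.056 0.043] [157 152 150]
(215, 203) [ 0.421  0.237 -0.001] [128 120 109]
(213, 168) [0.421 0.377 0.001] [179 158 124]
(188, 204) [ 0.297  0.464 -0.325] [95 81 63]
(240, 205) [ 0.5   0.22 -0.  ] [197 180 152]
(205, 265) [ 0.386 -0.01   0.058] [174 169 161]
(318, 345) [ 0.671 -0.25   0.004] [40 36 34]
(350, 175) [ 0.682 -0.167  0.64 ] [91 85 74]
[259 167  22  36 485] [0.592 0.249 0.041] ((597.6101684570312, 264.30938720703125), (55.40064239501953, 142.51368713378906), 0.18506397306919098)
[[570.0, 335.0], [570.0, 193.0], [626.0, 193.0], [625.0, 336.0]]
[ 190  243   80   65 2675] [ 0.451 -0.045  0.055] ((453.4734802246094, -42.859130859375), (192.33885192871094, 123.35044860839844), 26.353567123413086)
[[340.0, -30.0], [395.0, -141.0], [567.0, -55.0], [512.0, 55.0]]
[ 223  298   97   86 4406] [ 0.544 -0.238  0.04 ] ((545.758544921875, -231.92926025390625), (208.36074829101562, 151.81356811523438), 26.128042221069336)
[[419.0, -210.0], [486.0, -346.0], [673.0, -254.0], [606.0, -118.0]]
```

View pics/crop0.png

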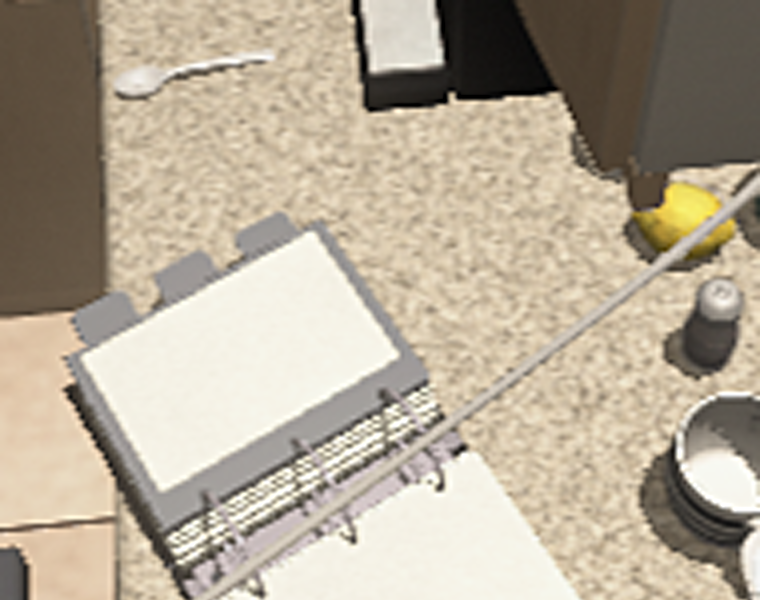

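The crop shows three tabs protruding up-left at crop pixels (105,318), (187,277) and (268,235). The right pile and rings are partly hidden by a thin rod. The fitted yaw is about 26.2° and the pile sizes match (208x152). That puts the binder origin at about (501,-140) mm and the middle tab edge at about (410,43) mm. I'll check the rod's height and what the arm module offers.

```bash
python3 - <<'E'
from h import *
z=np.load('scene0.npz'); W=z['W']
for (u,v) in [(300,276),(330,255),(355,237),(200,352)]:
    P=W[v-3:v+4,u-2:u+3].reshape(-1,3); print((u,v),np.round(P[np.nanargmax(P[:,2])],3))
z=np.load('side0.npz'); W=z['W']
for (u,v) in [(300,155),(345,120),(255,200),(80,90),(220,300)]: print('side',np.round(W[v,u],3))
c,s=np.cos(np.radians(26.2)),np.sin(np.radians(26.2))
W=np.load('scene0.npz')['W'].reshape(-1,3); d=W-[.5008,-.1404,0]
b=np.c_[d[:,0]*c+d[:,1]*s,-d[:,0]*s+d[:,1]*c,d[:,2]]*1000
for x in (-66,0,66):
    q=b[(abs(b[:,0]-x)<24)&(b[:,1]>180)&(b[:,2]>30)&(b[:,2]<65)&(b[:,1]<230)]
    print(x,len(q),np.round([*np.percentile(q,[2,98],0).ravel(),np.median(q[:,2])],1))
q=b[(abs(b[:,0])<140)&(abs(b[:,1])<240)&(b[:,2]>60)]; print('rings',np.round(np.percentile(q,[5,50,95],0),0))
print([a for a in dir(arm) if a[0]!='_'], arm.read_state()['wrist_force'])
E
```

```text
(300, 276) [ 0.602 -0.232  0.406]
(330, 255) [ 0.666 -0.19   0.404]
(355, 237) [ 0.728 -0.151  0.404]
(200, 352) [ 0.4   -0.364  0.412]
side [ 0.406 -0.359  0.409]
side [0.958 0.226 0.198]
side [ 0.308 -0.424  0.399]
side [0.167 0.569 0.308]
side [ 0.264 -0.414  0.257]
-66 96 [-84.9 180.6  50.  -43.9 200.5  59.8  55.1]
0 91 [-18.4 180.8  43.5  22.6 199.6  54.   49.6]
66 86 [ 46.5 180.2  40.7  88.  199.6  50.1  45.1]
rings [[ 61. -98. 405.]
 [129. -73. 784.]
 [139.  -0. 943.]]
['IKError', 'grasp_offset', 'read_state'] [-0.68153389  0.1145457  -0.06586209]
```

Call:
{"op": "move_arm", "data": {
  "plan": [
    {"grip": 0, "tx": 15, "ty": -35, "tz": 0, "twist": -0.073},
    {"grip": 0, "tx": 30, "ty": -70, "tz": 0, "twist": -0.146},
    {"grip": 0, "tx": 45, "ty": -105, "tz": 0, "twist": -0.219},
    {"grip": 0, "tx": 60, "ty": -140, "tz": 0, "twist": -0.292},
    {"grip": 0, "tx": 75, "ty": -175, "tz": 0, "twist": -0.365},
    {"grip": 0, "tx": 90, "ty": -210, "tz": 0, "twist": -0.438},
    {"grip": 0, "tx": 105, "ty": -245, "tz": 0, "twist": -0.511},
    {"grip": 0, "tx": 120, "ty": -280, "tz": 0, "twist": -0.584},
    {"grip": 0, "tx": 135, "ty": -315, "tz": 0, "twist": -0.657},
    {"grip": 0, "tx": 150, "ty": -350, "tz": 0, "twist": -0.73},
    {"grip": 0, "tx": 165, "ty": -385, "tz": 0, "twist": -0.803},
    {"grip": 0, "tx": 180, "ty": -420, "tz": 0, "twist": -0.876}
  ]
}}

```text
time_s: 1.1
tcp_pos: [0.3392, 0.2341, 0.2054]
eef_rot: [[-0.438, 0.899, -0.0], [0.899, 0.438, 0.0], [0.0, -0.0, -1.0]]
wrist_force: [1.0, 0.4, 0.5]
width: 0.0174
gripper_force: 0.0
```

Call:
{"op": "move_arm", "data": {
  "plan": [
    {"grip": 0, "tx": 14, "ty": -32, "tz": 0},
    {"grip": 0, "tx": 28, "ty": -64, "tz": 0},
    {"grip": 0, "tx": 42, "ty": -96, "tz": 0},
    {"grip": 0, "tx": 56, "ty": -128, "tz": 0},
    {"grip": 0, "tx": 70, "ty": -159, "tz": -20},
    {"grip": 0, "tx": 70, "ty": -159, "tz": -55},
    {"grip": 0, "tx": 70, "ty": -159, "tz": -90},
    {"grip": 0, "tx": 70, "ty": -159, "tz": -125},
    {"grip": 0, "tx": 70, "ty": -159, "tz": -155},
    {"grip": 0, "tx": 70, "ty": -159, "tz": -175},
    {"grip": 0, "tx": 70, "ty": -159, "tz": -175},
    {"grip": 0, "tx": 70, "ty": -159, "tz": -175}
  ]
}}

```text
validation failed for argument at $.pl...
```

Call:
{"op": "move_arm", "data": {
  "plan": [
    {"grip": 0, "tx": 14, "ty": -32, "tz": 0, "twist": 0},
    {"grip": 0, "tx": 28, "ty": -64, "tz": 0, "twist": 0},
    {"grip": 0, "tx": 42, "ty": -96, "tz": 0, "twist": 0},
    {"grip": 0, "tx": 56, "ty": -128, "tz": 0, "twist": 0},
    {"grip": 0, "tx": 70, "ty": -159, "tz": -20, "twist": 0},
    {"grip": 0, "tx": 70, "ty": -159, "tz": -55, "twist": 0},
    {"grip": 0, "tx": 70, "ty": -159, "tz": -90, "twist": 0},
    {"grip": 0, "tx": 70, "ty": -159, "tz": -125, "twist": 0},
    {"grip": 0, "tx": 70, "ty": -159, "tz": -155, "twist": 0},
    {"grip": 0, "tx": 70, "ty": -159, "tz": -175, "twist": 0},
    {"grip": 0, "tx": 70, "ty": -159, "tz": -175, "twist": 0},
    {"grip": 0, "tx": 70, "ty": -159, "tz": -175, "twist": 0}
  ]
}}

```text
time_s: 2.1
tcp_pos: [0.4084, 0.0762, 0.0302]
eef_rot: [[-0.44, 0.898, -0.002], [0.898, 0.44, -0.002], [-0.001, -0.003, -1.0]]
wrist_force: [0.4, -0.9, 0.2]
width: 0.0003
gripper_force: 0.0
```

```bash
python3 - <<'E'
from h import *
a,_,_=cloud('scene'); b,_=camera('wrist')
a=cv2.resize(a[190:390,160:360],(400,400),interpolation=cv2.INTER_CUBIC); b=cv2.resize(b,(400,300))
o=np.zeros((400,800,3),np.uint8); o[:,:400]=a; o[:300,400:]=b; save('near1.png',o)
E
```

```text
(no output)
```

View pics/near1.png

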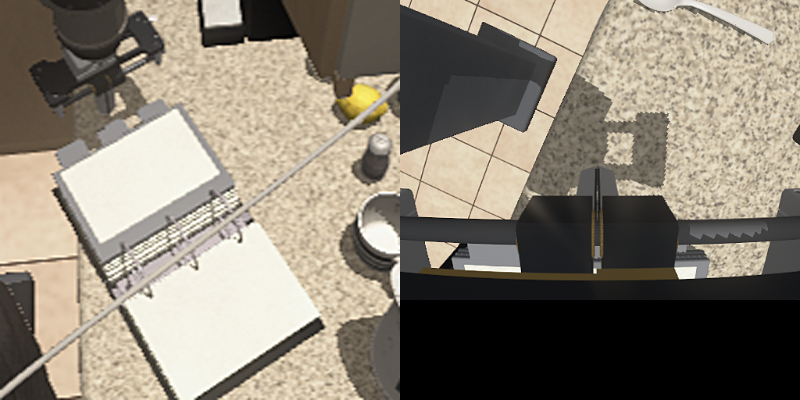

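Call:
{"op": "move_arm", "data": {
  "plan": [
    {"grip": 0, "tx": 3.5, "ty": -7.2, "tz": -4, "twist": 0},
    {"grip": 0, "tx": 7.1, "ty": -14.4, "tz": -8, "twist": 0},
    {"grip": 0, "tx": 7.9, "ty": -16.1, "tz": -8, "twist": 0},
    {"grip": 0, "tx": 7.9, "ty": -16.1, "tz": -8, "twist": 0}
  ]
}}

```text
time_s: 2.53
tcp_pos: [0.4177, 0.061, 0.0236]
eef_rot: [[-0.44, 0.898, 0.002], [0.898, 0.44, 0.001], [0.0, 0.002, -1.0]]
wrist_force: [-0.3, -0.8, 0.2]
width: 0.0002
gripper_force: 0.0
```

Call:
{"op": "move_arm", "data": {
  "plan": [
    {"grip": 0, "tx": 0.9, "ty": -1.8, "tz": 0, "twist": 0},
    {"grip": 0, "tx": 0.9, "ty": -1.8, "tz": 0, "twist": 0}
  ]
}}

```text
time_s: 2.7
tcp_pos: [0.4182, 0.0594, 0.0231]
eef_rot: [[-0.441, 0.897, 0.001], [0.897, 0.441, 0.001], [0.0, 0.001, -1.0]]
wrist_force: [-0.6, 0.0, -0.2]
width: 0.0003
gripper_force: 0.0
```

Call:
{"op": "move_arm", "data": {
  "plan": [
    {"grip": 0, "tx": 0.9, "ty": -1.8, "tz": 0, "twist": 0},
    {"grip": 0, "tx": 0.9, "ty": -1.8, "tz": 0, "twist": 0}
  ]
}}

```text
time_s: 2.87
tcp_pos: [0.4189, 0.0573, 0.0227]
eef_rot: [[-0.441, 0.897, 0.0], [0.897, 0.441, 0.0], [0.0, 0.0, -1.0]]
wrist_force: [0.3, 0.4, 0.1]
width: 0.0003
gripper_force: 0.0
```

Call:
{"op": "move_arm", "data": {
  "plan": [
    {"grip": 0, "tx": 0.9, "ty": -1.8, "tz": 0, "twist": 0},
    {"grip": 0, "tx": 0.9, "ty": -1.8, "tz": 0, "twist": 0}
  ]
}}

```text
time_s: 3.03
tcp_pos: [0.4198, 0.0553, 0.0225]
eef_rot: [[-0.441, 0.897, 0.0], [0.897, 0.441, -0.0], [-0.0, 0.0, -1.0]]
wrist_force: [0.1, -0.6, -0.0]
width: 0.0003
gripper_force: 0.0
```

Call:
{"op": "move_arm", "data": {
  "plan": [
    {"grip": 0, "tx": 0.7, "ty": -1.4, "tz": 0, "twist": 0},
    {"grip": 0, "tx": 0.7, "ty": -1.4, "tz": 0, "twist": 0}
  ]
}}

```text
time_s: 3.2
tcp_pos: [0.4201, 0.0543, 0.0224]
eef_rot: [[-0.441, 0.897, -0.001], [0.897, 0.441, 0.0], [0.001, -0.0, -1.0]]
wrist_force: [-0.2, 2.3, 0.5]
width: 0.0006
gripper_force: 1.4
```

```bash
python3 - <<'E'
from h import *
im,d=camera('scene'); s=arm.read_state(); f=np.array(s['wrist_force']); print(s['time_s'],s['tcp_pos'],f, f@[-.4415,.897,0])
E
```

```text
3.25 [0.42013462 0.0542823  0.0224207 ] [-2.46371253  3.97013315  2.05112159] 4.648938515964405
```

Call:
{"op": "move_arm", "data": {
  "plan": [
    {"grip": 0, "tx": 0, "ty": 0, "tz": 3, "twist": 0},
    {"grip": 0, "tx": 0.1, "ty": -0.1, "tz": 7, "twist": 0},
    {"grip": 0, "tx": 0.1, "ty": -0.2, "tz": 11, "twist": 0},
    {"grip": 0, "tx": 0.2, "ty": -0.4, "tz": 15, "twist": 0}
  ]
}}

```text
time_s: 3.58
tcp_pos: [0.4203, 0.0537, 0.0379]
eef_rot: [[-0.441, 0.897, -0.0], [0.897, 0.441, 0.0], [0.0, -0.0, -1.0]]
wrist_force: [-2.1, 4.4, -0.8]
width: 0.0004
gripper_force: 2.2
```

```bash
cat > look.py <<'E'
from h import *
import sys
im,d,W=cloud('scene'); s=arm.read_state(); f=np.array(s['wrist_force'])
O=np.array([.5024,-.1395,0]); R=np.array([[.897,-.4415,0],[.4415,.897,0],[0,0,1]])
print(s['time_s'],'tcp_b',np.round((np.array(s['tcp_pos'])-O)@R*1000,1),'f_b',np.round(f@R,1))
b=((W-O)@R*1000).reshape(-1,3)
for x in (-66,0,66):
    q=b[(abs(b[:,0]-x-2)<20)&(b[:,1]>120)&(b[:,2]>15)&(b[:,2]<250)&(b[:,1]<200)]
    q=q[~(q[:,1]<182)|True]; e=q[q[:,1]>182]
    print(x,len(e),np.round(np.median(e,0),1) if len(e) else '')
q=b[(abs(b[:,0]+60)<30)&(abs(b[:,1]-100)<30)&(b[:,2]>30)&(b[:,2]<250)]
p=np.polyfit(q[:,1],q[:,2],1); print('leaf slope deg',np.degrees(np.arctan(p[0])))
if len(sys.argv)>1: save(sys.argv[1],cv2.resize(im[190:390,160:360],(500,500),interpolation=cv2.INTER_CUBIC))
E
python3 look.py
```

```text
3.6333 tcp_b [ 11.9 209.5  38.4] f_b [-1.7  4.1 -0.4]
-66 155 [-61.3 190.7 146.3]
0 239 [  2.  188.1 157.4]
66 165 [ 69.8 189.1 152.9]
leaf slope deg 4.023313904397457
```

Call:
{"op": "move_arm", "data": {
  "plan": [
    {"grip": 0, "tx": 0.2, "ty": -0.5, "tz": 5, "twist": 0},
    {"grip": 0, "tx": 0.5, "ty": -1.0, "tz": 10, "twist": 0},
    {"grip": 0, "tx": 0.8, "ty": -1.6, "tz": 15, "twist": 0},
    {"grip": 0, "tx": 1.2, "ty": -2.3, "tz": 20, "twist": 0},
    {"grip": 0, "tx": 1.6, "ty": -3.2, "tz": 25, "twist": 0},
    {"grip": 0, "tx": 2.0, "ty": -4.1, "tz": 30, "twist": 0}
  ]
}}

```text
time_s: 4.13
tcp_pos: [0.4223, 0.0497, 0.0681]
eef_rot: [[-0.441, 0.897, -0.0], [0.897, 0.441, 0.0], [0.001, -0.0, -1.0]]
wrist_force: [-3.5, 5.7, -0.4]
width: 0.0004
gripper_force: 3.2
```

```bash
python3 look.py lift1.png
```

```text
4.1833 tcp_b [ 11.9 204.9  68.7] f_b [-1.8  6.9  1.6]
-66 137 [-61.5 189.1 205.3]
0 188 [  5.8 186.4 115.6]
66 98 [ 71.8 190.7 205.9]
leaf slope deg 12.720126071620202
```

View pics/lift1.png

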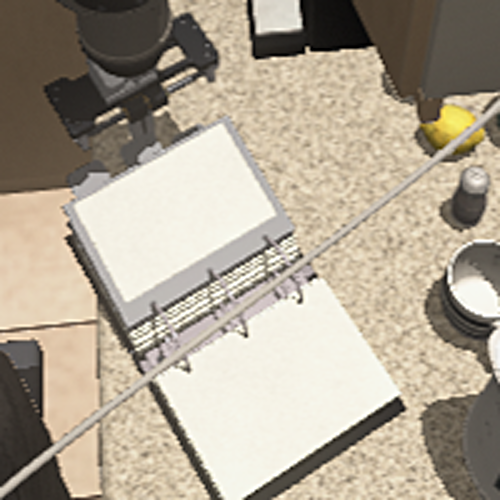

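The picture shows the near and middle tabs rising together, with their edges tilted up at about (90,180) and (150,155). The finger is against the middle tab. I'll carry on along the arc.

Call:
{"op": "move_arm", "data": {
  "plan": [
    {"grip": 0, "tx": 0.7, "ty": -1.4, "tz": 7, "twist": 0},
    {"grip": 0, "tx": 1.7, "ty": -3.5, "tz": 15, "twist": 0},
    {"grip": 0, "tx": 2.9, "ty": -5.8, "tz": 23, "twist": 0},
    {"grip": 0, "tx": 4.2, "ty": -8.6, "tz": 31, "twist": 0},
    {"grip": 0, "tx": 5.7, "ty": -11.7, "tz": 39, "twist": 0},
    {"grip": 0, "tx": 7.4, "ty": -15.1, "tz": 47, "twist": 0}
  ]
}}

```text
time_s: 4.68
tcp_pos: [0.4296, 0.0347, 0.1152]
eef_rot: [[-0.441, 0.897, -0.0], [0.897, 0.441, 0.001], [0.001, -0.0, -1.0]]
wrist_force: [-4.4, 6.9, 2.6]
width: 0.0008
gripper_force: 4.0
```

```bash
python3 look.py
```

```text
4.7333 tcp_b [ 12.  187.6 116.4] f_b [-3.8  9.5  6.5]
-66 1 [-74.3 199.2 242.9]
0 15 [  1.5 188.  147.1]
66 12 [ 71.8 197.7  45.5]
leaf slope deg 27.18401517973984
```

Call:
{"op": "move_arm", "data": {
  "plan": [
    {"grip": 0, "tx": 1.3, "ty": -2.7, "tz": 7, "twist": 0},
    {"grip": 0, "tx": 3.5, "ty": -7.2, "tz": 15, "twist": 0},
    {"grip": 0, "tx": 5.9, "ty": -11.9, "tz": 23, "twist": 0},
    {"grip": 0, "tx": 8.5, "ty": -17.2, "tz": 31, "twist": 0},
    {"grip": 0, "tx": 11.3, "ty": -23.0, "tz": 39, "twist": 0},
    {"grip": 0, "tx": 14.5, "ty": -29.5, "tz": 47, "twist": 0}
  ]
}}

```text
time_s: 5.23
tcp_pos: [0.4442, 0.0052, 0.1625]
eef_rot: [[-0.441, 0.897, -0.001], [0.897, 0.441, 0.001], [0.001, 0.0, -1.0]]
wrist_force: [-5.7, 8.4, 6.6]
width: 0.0007
gripper_force: 4.9
```

```bash
python3 look.py
```

```text
5.2833 tcp_b [ 12.3 153.6 163.8] f_b [-1.2  1.9  4.2]
-66 0 
0 0 
66 39 [ 69.5 194.6  45.2]
leaf slope deg 42.820203758274104
```

Call:
{"op": "move_arm", "data": {
  "plan": [
    {"grip": 0, "tx": 3.8, "ty": -7.6, "tz": 8, "twist": 0},
    {"grip": 0, "tx": 7.7, "ty": -15.7, "tz": 15, "twist": 0},
    {"grip": 0, "tx": 11.5, "ty": -23.3, "tz": 21, "twist": 0},
    {"grip": 0, "tx": 15.2, "ty": -30.9, "tz": 26, "twist": 0},
    {"grip": 0, "tx": 19.2, "ty": -39, "tz": 31, "twist": 0},
    {"grip": 0, "tx": 23.2, "ty": -47.1, "tz": 35, "twist": 0},
    {"grip": 0, "tx": 27.4, "ty": -55.6, "tz": 38, "twist": 0},
    {"grip": 0, "tx": 31.8, "ty": -64.6, "tz": 41, "twist": 0},
    {"grip": 0, "tx": 36.2, "ty": -73.6, "tz": 43, "twist": 0},
    {"grip": 0, "tx": 40.6, "ty": -82.5, "tz": 45, "twist": 0},
    {"grip": 0, "tx": 45, "ty": -91.5, "tz": 46, "twist": 0}
  ]
}}

```text
time_s: 6.2
tcp_pos: [0.4898, -0.0878, 0.2077]
eef_rot: [[-0.441, 0.898, -0.0], [0.898, 0.441, -0.001], [-0.0, -0.0, -1.0]]
wrist_force: [-0.6, 0.9, -0.1]
width: 0.0007
gripper_force: 0.4
```

```bash
python3 look.py up1.png
```

```text
6.25 tcp_b [ 11.4  50.3 207.9] f_b [-0.6 -0.8 -0.1]
-66 0 
0 0 
66 0 
leaf slope deg 0.745571898880315
```

View pics/up1.png

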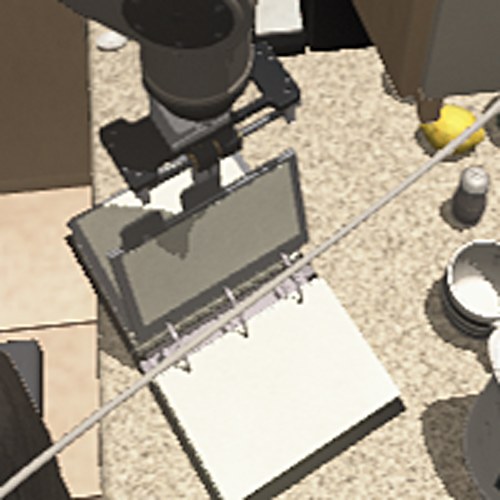

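The dividers stand almost upright in the picture, with the near tab at (135,230), the middle tab behind the finger at (175,205), and the far tab's leaf still down at (90,215). I'll ease them past upright, keeping clear of the rod at z = 0.405.

Call:
{"op": "move_arm", "data": {
  "plan": [
    {"grip": 0, "tx": 2.9, "ty": -5.8, "tz": 0, "twist": 0},
    {"grip": 0, "tx": 5.7, "ty": -11.7, "tz": 0, "twist": 0},
    {"grip": 0, "tx": 8.6, "ty": -17.5, "tz": 0, "twist": 0},
    {"grip": 0, "tx": 11.5, "ty": -23.3, "tz": 0, "twist": 0},
    {"grip": 0, "tx": 14.4, "ty": -29.2, "tz": 0, "twist": 0},
    {"grip": 0, "tx": 17.2, "ty": -35, "tz": 0, "twist": 0},
    {"grip": 0, "tx": 20.1, "ty": -40.8, "tz": 0, "twist": 0},
    {"grip": 0, "tx": 23, "ty": -46.6, "tz": 0, "twist": 0},
    {"grip": 0, "tx": 25.8, "ty": -52.5, "tz": 0, "twist": 0},
    {"grip": 0, "tx": 28.7, "ty": -58.3, "tz": 0, "twist": 0},
    {"grip": 0, "tx": 28.7, "ty": -58.3, "tz": 0, "twist": 0},
    {"grip": 0, "tx": 28.7, "ty": -58.3, "tz": 0, "twist": 0}
  ]
}}

```text
time_s: 7.25
tcp_pos: [0.5181, -0.1453, 0.2074]
eef_rot: [[-0.44, 0.898, -0.0], [0.898, 0.44, -0.0], [-0.0, -0.0, -1.0]]
wrist_force: [0.0, -1.1, 0.3]
width: 0.0
gripper_force: 0.0
```

```bash
python3 look.py over1.png
```

```text
7.3 tcp_b [ 11.6 -11.8 207.4] f_b [-0.2  0.6  0.2]
-66 0 
0 0 
66 8 [ 50.6 195.9  43.5]
leaf slope deg -0.6230162094216385
```

View pics/over1.png

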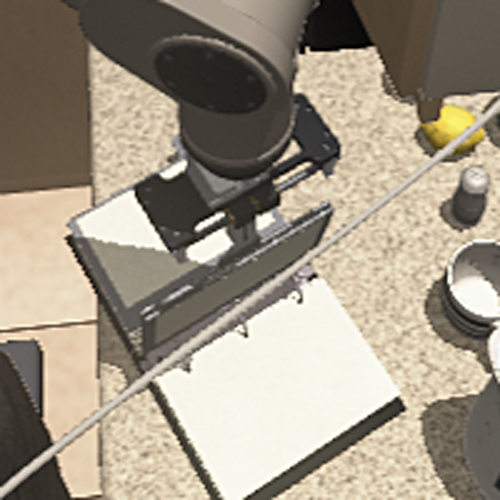

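The dividers stand just past upright and free of the finger (force about 0). I'll back off while they sink.

Call:
{"op": "move_arm", "data": {
  "plan": [
    {"grip": 0, "tx": 0, "ty": 0, "tz": 0, "twist": 0},
    {"grip": 0, "tx": 0, "ty": 0, "tz": 0, "twist": 0},
    {"grip": 0, "tx": 0, "ty": 0, "tz": 0, "twist": 0},
    {"grip": 0, "tx": 0, "ty": 0, "tz": 0, "twist": 0},
    {"grip": 0, "tx": 0, "ty": 0, "tz": 0, "twist": 0},
    {"grip": 0, "tx": -4, "ty": 8, "tz": 5, "twist": 0},
    {"grip": 0, "tx": -8, "ty": 16, "tz": 10, "twist": 0},
    {"grip": 0, "tx": -14, "ty": 28, "tz": 10, "twist": 0},
    {"grip": 0, "tx": -20, "ty": 40, "tz": 10, "twist": 0},
    {"grip": 0, "tx": -28, "ty": 55, "tz": 10, "twist": 0},
    {"grip": 0, "tx": -36, "ty": 75, "tz": 10, "twist": 0},
    {"grip": 0, "tx": -45, "ty": 95, "tz": 10, "twist": 0}
  ]
}}

```text
time_s: 8.3
tcp_pos: [0.4727, -0.0493, 0.2175]
eef_rot: [[-0.441, 0.898, 0.0], [0.898, 0.441, -0.0], [-0.0, 0.0, -1.0]]
wrist_force: [0.4, -0.1, 0.1]
width: 0.0008
gripper_force: 0.0
```

Call:
{"op": "move_arm", "data": {
  "plan": [
    {"grip": 0, "tx": -10, "ty": 30, "tz": 0, "twist": 0},
    {"grip": 0, "tx": -20, "ty": 60, "tz": 0, "twist": 0},
    {"grip": 0, "tx": -30, "ty": 90, "tz": 0, "twist": 0},
    {"grip": 0, "tx": -40, "ty": 120, "tz": 0, "twist": 0},
    {"grip": 0, "tx": -50, "ty": 150, "tz": 0, "twist": 0},
    {"grip": 0, "tx": -60, "ty": 180, "tz": 0, "twist": 0},
    {"grip": 0, "tx": -60, "ty": 180, "tz": 0, "twist": 0},
    {"grip": 0, "tx": -60, "ty": 180, "tz": 0, "twist": 0},
    {"grip": 0, "tx": -60, "ty": 180, "tz": 0, "twist": 0},
    {"grip": 0, "tx": -60, "ty": 180, "tz": 0, "twist": 0},
    {"grip": 0, "tx": -60, "ty": 180, "tz": 0, "twist": 0},
    {"grip": 0, "tx": -60, "ty": 180, "tz": 0, "twist": 0}
  ]
}}

```text
time_s: 9.3
tcp_pos: [0.4133, 0.1295, 0.2175]
eef_rot: [[-0.44, 0.898, -0.0], [0.898, 0.44, -0.0], [0.0, -0.0, -1.0]]
wrist_force: [0.4, 0.1, -0.3]
width: 0.0004
gripper_force: 0.0
```

```bash
python3 look.py end1.png; python3 - <<'E'
from h import *
im,d,W=cloud('scene')
O=np.array([.5024,-.1395,0]); R=np.array([[.897,-.4415,0],[.4415,.897,0],[0,0,1]])
b=((W-O)@R*1000).reshape(-1,3)
for x0,y0 in ((-60,-100),(60,-160),(-66,-192),(2,-192),(68,-192),(-60,100),(60,100),(68,192),(0,192)):
    q=b[(abs(b[:,0]-x0)<15)&(abs(b[:,1]-y0)<8)&(b[:,2]<300)]; print(x0,y0,np.round(np.median(q[:,2]),1))
for s in (1,-1):
    q=b[(b[:,1]*s>30)&(b[:,1]*s<215)&(b[:,2]>36)&(b[:,2]<66)&(abs(b[:,0])<130)]; print(s,np.round(np.percentile(q,[1,99],0),1).tolist())
E
```

```text
9.35 tcp_b [ 38.9 280.7 217.4] f_b [-0.5  0.5  1.2]
-66 0 
0 0 
66 71 [ 67.  190.2  45.2]
leaf slope deg 0.661082434032589
-60 -100 50.1
60 -160 50.0
-66 -192 45.0
2 -192 49.1
68 -192 0.3
-60 100 45.4
60 100 46.0
68 192 45.6
0 192 2.5
1 [[-103.8, 31.4, 39.1], [101.8, 191.1, 51.2]]
-1 [[-105.1, -202.0, 43.0], [98.7, -36.5, 56.0]]
```

View pics/end1.png

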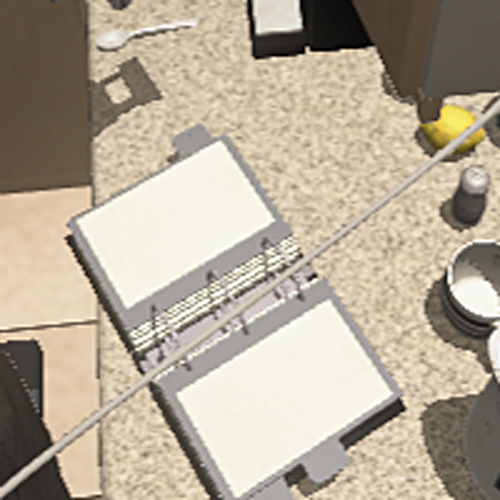

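The picture shows the near and middle tabs on the right at (265,492) and (325,460), lying flat at 45 and 50 mm. The far tab is flat on the left at (190,140), height 45 mm. The binder hasn't moved and the arm is clear.

```bash
python3 -c "
from bench import order
print(order.finish_job())"
```

```text
the job is handed in; nothing more can be done
None
```

The near and middle dividers now lie flat on the right-hand pile, the far one is still flat on the left, the binder looked unmoved in the last picture, and I handed the job in at about 9 s of robot time with the arm clear; no verdict came back.

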